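Index the assembly table and cap the next money box

ROBOT

A 6-joint arm with a two-finger parallel gripper is mounted at the origin on the work surface. World frame = base frame: x ahead of the robot, y to its left, z up, the work surface at z = 0. Lengths are in m, angles in rad, forces in N, time in s.
With the tool pointing down it reaches from about 0.3 to 0.775 m from the base axis. Payload 14.6 kg.
Tool frame: the origin (TCP) lies at the centre of the arm's flange, where the gripper is bolted on; the fingertips stand 199 mm ahead of it and the grasp point (between the pads) lies 180 mm ahead of it; z points along the fingers, y is the line along which they close (so a half turn about z gives the same grasp; the last joint's range is limited). The gripper opens to 94 mm and grips with 3 to 60 N. Pads are 16 mm wide; open, the fingers measure 119 mm over their backs; the gripper's body (75 mm by 177 mm) begins 78 mm behind the grasp point.
Start: joints at [1.043, 0.3, 1.521, -0, 1.321, -0.067], TCP at [0.245, 0.493, 0.405] pointing down, gripper open.
Joint ranges: [-3.03, 3.03], [-0.79, 2.21], [0.23, 2.52], [-1.04, 4.18], [0, 3.07], [-2.55, 2.55]. Speed limits (rad/s): [2.22, 2.22, 2.57, 3.14, 3.14, 3.14].

INTERFACE

Orientations are given as [roll, pitch, yaw] about the fixed x, y, z axes, in that order (R = Rz(yaw) Ry(pitch) Rx(roll)).
In Python, from station import ctrl gives the robot as it stands. The module is installed in compiled form; this text tells all that it offers.
- The arm moves only by the tool servo_tool, never from a script. Its argument "motion" is a list of rows, each a list of 5 numbers: the closure, from 0 (fully open) to 1 (shut), then the shift along the world's x, y, z in cm, then the turn about the world's z in degrees. A call has 1 to 20 rows; each row is the pose to reach, as a shift and turn from the pose commanded when the call began; what a row does not reach only later rows make up. A row lasts 1/8 s, in which the tool goes at most 62.5 mm and 10.7 degrees, less where a joint would pass 70% of its speed; a pose out of reach is approached as far as the arm can. A call with a gripper value outside its range is refused whole. The fingers move at their own pace and stop on an object; "squeeze" is the grip in N (left out, the last holds). Time passes only in rows, so rows that repeat a pose let the fingers close. It gives the time, the measured TCP pose, the force, the opening and the grip force at its end, in the units of the state.
- ctrl.get_obs(): the state, without advancing time (a new reading comes with each control period).
- ctrl.camera(name): name is "scene" or "side" or "wrist"; returns a dict with "image" (480x640x3 uint8, red, green, blue), "fx", "fy", "cx", "cy" (pixels), "camera_from_world" (4x4, takes a point from world to camera coordinates); the wrist camera has in their place "hand_eye" (4x4, takes a point from camera to tool coordinates, whose origin is the TCP and whose axes are the flange's). Camera axes: x right, y up, looking along -z (the intrinsics and any distortion apply to the point x, -y, -z); pixel columns grow to the right and rows downward; lengths in m; the calibration is good to about 2 mm. A picture is of the moment at which its call begins: read the wrist's pose just before it. There is no depth.
- ctrl.hand_in(): hands the job in; it is judged then, once.
The state is a dict: "time_s": time; "qpos": joint angles; "joint_vel": joint speeds; "tau": joint torques, N m; "ee_pos": TCP position; "eef_rot": TCP orientation; "force": force on the tool from outside, world axes, zero at the start; "moment": the same for the moment, N m; "grip_width": finger opening in m; "grip_force": force on a finger pad.
Only numpy, scipy, OpenCV 4.12 (cv2) and the standard library are available. Lean on these libraries where they do the work, as an engineer would, in place of code of your own. Each camera call takes 0.05 s, during which the arm holds its last target. There are 200 camera calls.

TASK

The money box at the yellow pointer has been capped: turn the round indexing table one position anticlockwise (seen from above), so that this box moves on under the arbor press, the next, still open box comes to the pointer, and the table clicks into its detent. Then pick up the loose lid that fits, put it down (do not drop it) squarely on that open box so that it lies fully down and flush on the rim, and let go. Leave the larger lid, the glue bottle and the finished box where they are.

Things in the scene. Friction and masses are not known exactly. Their poses are not given: they have to be found in the camera images.
- turntable (a joint): Angle of the round aluminium indexing table, growing anticlockwise from above. Disc 370 mm across, top 66 mm above the bench, four stations 90 degrees apart. Spring detents at 0, 1.571, ...: starts in the one at 0, the next is 1.571. Leaving a detent takes about 10 N on a handle; between them it turns with 2 to 3 N and stays where left; within 0.03 rad of a detent it pulls itself in.
- fixture: Fixed grey base plate (455 x 400 x 12 mm) that carries the indexing table and, at its right-hand side, a green arbor press whose head overhangs the right-hand station (head 56 mm wide, underside 200 mm, ram foot 150 mm above the bench; 370 mm tall). Origin on the bench under the table's axis; its -x points from the axis to the yellow pointer, on the robot's side.
- turn_axis (a point): Centre of the indexing table at the height of its top surface (66 mm above the bench). Axes as those of the base plate.
- load_mark (a point): Fixed: middle of the loading position, 130 mm from the axis towards the yellow pointer, at the height of the table top. The station here is the one nearest the robot.
- handle (a point): One of four upright round black handles on the table, half-way between stations, 160 mm from the axis. This one starts to the left of the capped box (robot's view) and passes the front to the right as the table is indexed. 24 mm across, 70 mm tall, top 136 mm above the bench; this point is on its centre line 111 mm above the bench. Its axes turn with the table.
- box_mouth (a point): The open wooden money box, clamped on the table, at first at the left-hand station: centre of its rim, 121 mm above the bench. x axis along its long side (radial), z up. Box 100 x 66 mm outside, 55 mm tall, walls 8 mm, mouth 84 x 50 mm. The nest cheeks beside it reach only 14 mm above the table top.
- lid_center (a point): Centre of the plate of the loose lid that fits: mid-brown wood, 100 (x) x 66 (y) x 12 mm, black coin slot, 40 to 95 g; z up. It lies on the bench on its bevelled locating lip (79 x 45 mm, 6 mm deep), this point 12 mm above the bench. Seated, the lip is in the box with 2.5 mm to spare each side, the plate on the rim, this point 6 mm above the rim. Either way round fits.
- big_lid_center (a point): Centre of a larger dark brown lid for another kind of box, 135 x 95 x 12 mm, lying on the bench like the first one: not to be used.
- glue: Bystander: white glue bottle with orange cap, 64 mm in diameter, 170 mm tall, standing; origin at the centre of its underside.
- done_box: Bystander: finished money box with lid, 100 x 66 x 67 mm, standing on the bench; origin at the centre of its underside.
Things that resemble listed ones, but are neither listed nor needed, are in the scene too. What is shaped like the part that bears lid_center but orange, pink or red is not meant.

How it is judged:
By the outcome, as a careful person would: the job done as asked, in the order asked, and still so for the second after the job is handed in, with the robot touching nothing.
It also fails if it takes over 64 s, if anything falls off the work surface, if the arm or the gripper's body presses on something with over 40 N, if the wrist force passes 120 N, or if a joint passes its speed limit or range.

## Working session

There is one attempt and no reset: what is moved stays moved. The work goes in short steps, Python scripts to look and compute and a tool call to move; the robot and the scene stay as the last step left them, time stands still between calls to the robot, and variables do not carry over. Pictures are saved under pics/ and viewed, at most 10 in all, crops included, and the job is handed in when it is done.

Besides the shell and the picture viewer there is one more tool, called after "Call:" as name(argument=value, ...) on one line, values as JSON. servo_tool: Moves the arm, as the interface text tells. Its arguments: {"type":"object","properties":{"motion":{"type":"array","items":{"type":"array","items":{"type":"number"}}},"squeeze":{"type":"number"}},"required":["motion"]}

```bash
mkdir -p pics; cat > h.py <<'E'
import numpy as np, cv2
from station import ctrl
from scipy.spatial.transform import Rotation as R
def save(n,im,s=1): cv2.imwrite(f'pics/{n}.png',cv2.resize(im[:,:,::-1],None,fx=s,fy=s,interpolation=cv2.INTER_CUBIC) if s!=1 else im[:,:,::-1])
def cam(name):
    o=ctrl.get_obs(); c=ctrl.camera(name)
    if name=='wrist':
        T=np.eye(4);T[:3,:3]=R.from_euler('xyz',o['eef_rot']).as_matrix();T[:3,3]=o['ee_pos'];c['W']=T@c['hand_eye']
    else: c['W']=np.linalg.inv(c['camera_from_world'])
    return c
def ray(c,u,v):
    d=c['W'][:3,:3]@np.array([(u-c['cx'])/c['fx'],-(v-c['cy'])/c['fy'],-1.]); return c['W'][:3,3],d
def onz(c,u,v,z):
    p,d=ray(c,u,v); return p+d*(z-p[2])/d[2]
def proj(c,P):
    q=np.linalg.inv(c['W'])@np.append(P,1); return c['cx']+c['fx']*q[0]/-q[2], c['cy']+c['fy']*q[1]/q[2]
E
python3 - <<'E'
from h import *
o=ctrl.get_obs();print({k:np.round(v,3) for k,v in o.items()})
for n in('scene','side','wrist'):
    c=cam(n);save(n+'0',c['image']);np.savez(f'{n}0',**c);print(n,[k for k in c],c['fx'],c['W'][:3].round(3).tolist())
E
```

```text
{'time_s': np.float64(0.0), 'qpos': array([ 1.043,  0.3  ,  1.522, -0.   ,  1.321, -0.067]), 'joint_vel': array([ 0.   , -0.002,  0.   , -0.001, -0.001, -0.001]), 'tau': array([ 0.0000e+00, -5.3180e+01, -3.5274e+01,  7.1000e-02,  2.4000e-02,
       -0.0000e+00]), 'ee_pos': array([0.245, 0.493, 0.404]), 'eef_rot': array([-3.14 , -0.   ,  2.681]), 'force': array([ 0.569,  0.081, -0.133]), 'moment': array([-0.043, -0.063, -0.032]), 'grip_force': np.float64(0.0), 'grip_width': np.float64(0.094)}
scene ['image', 'fx', 'fy', 'cx', 'cy', 'camera_from_world', 'W'] 472.54885389491545 [[-0.565, -0.628, 0.536, 1.066], [0.825, -0.431, 0.365, 0.549], [0.002, 0.648, 0.762, 0.992]]
side ['image', 'fx', 'fy', 'cx', 'cy', 'camera_from_world', 'W'] 463.47509528509477 [[0.839, 0.389, -0.381, -0.009], [-0.544, 0.613, -0.573, -0.593], [0.011, 0.688, 0.726, 0.98]]
wrist ['image', 'fx', 'fy', 'cx', 'cy', 'hand_eye', 'W'] 368.7187718918876 [[0.445, -0.858, -0.256, 0.169], [0.896, 0.426, 0.127, 0.53], [-0.0, -0.286, 0.958, 0.384]]
```

View pics/scene0.png

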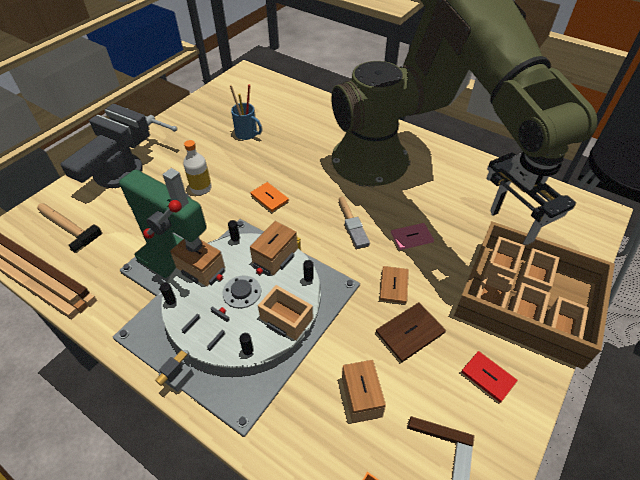

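View pics/side0.png

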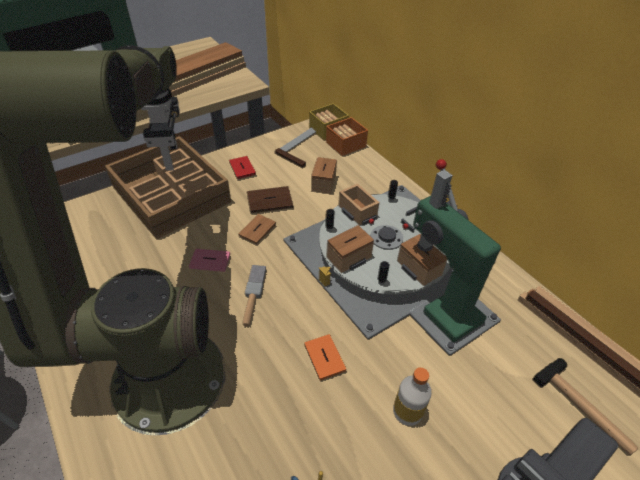

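The scene view shows the capped box at the pointer (273,247), the open box (285,312), the handles (308,265), (235,225), (246,338) and (167,287), and the hub (241,291). Lid candidates are mid-brown (395,284), dark larger (411,332), orange (270,196), pink (411,237) and red (489,377). Only the mid-brown one at (395,284), which is (257,229) in the side view, fits by colour, and I'll check its size.

```bash
cat > m.py <<'E'
from h import *
S={}
for n,lid,hub,hs in(('scene',(388,284),(241,291),[(308,268),(235,228),(246,342),(167,290)]),('side',(248,230),(387,236),[(330,217),(384,270),(393,188)])):
    c=dict(np.load(n+'0.npz'));S[n]=c;im=cv2.cvtColor(c['image'],cv2.COLOR_RGB2HSV).astype(int)
    g=cv2.medianBlur(c['image'],3)
    m=np.zeros((482,642),np.uint8);cv2.floodFill(g.copy(),m,lid,0,(28,)*3,(28,)*3,4|(255<<8)|cv2.FLOODFILL_MASK_ONLY|cv2.FLOODFILL_FIXED_RANGE)
    m=m[1:-1,1:-1];ct=max(cv2.findContours(m,0,1)[0],key=cv2.contourArea)
    P=np.array([onz(c,u,v,.018)[:2] for u,v in ct[:,0]],np.float32);r=cv2.minAreaRect(P)
    print(n,'lid',cv2.contourArea(ct),np.round(r[0],4),np.round(r[1],4),r[2],c['image'][lid[1],lid[0]], 'box',cv2.boxPoints(r).round(3).tolist())
    dark=(g.max(2)<60).astype(np.uint8);N,L,st,ce=cv2.connectedComponentsWithStats(dark)
    for h in hs:
        l=L[h[1],h[0]];x,y,w,hh,a=st[l]
        print('  handle',h,l,st[l],'mid@.101',onz(c,*ce[l],.101)[:2].round(4))
    print('  hub@.07',onz(c,*hub,.075).round(4),'hub px col',c['image'][hub[1],hub[0]])
a=S['scene']['image'][200:370,140:430];a=cv2.resize(a,None,fx=2.75,fy=2.75,interpolation=cv2.INTER_CUBIC);save('crop1',a)
E
python3 m.py
```

```text
scene lid 768.0 [0.3943 0.3075] [0.1001 0.0658] 25.266103744506836 [171 118  67] box [[0.33500000834465027, 0.3160000145435333], [0.3630000054836273, 0.25600001215934753], [0.45399999618530273, 0.29899999499320984], [0.4259999990463257, 0.35899999737739563]]
  handle (308, 268) 154 [304 260   9  24 187] mid@.101 [0.5362 0.1453]
  handle (235, 228) 127 [228 221  13  23 190] mid@.101 [ 0.5407 -0.0815]
  handle (246, 342) 227 [240 333  13  24 224] mid@.101 [0.7642 0.1498]
  handle (167, 290) 100 [  61  112  145  194 5930] mid@.101 [ 0.6048 -0.3484]
  hub@.07 [0.6569 0.0385 0.075 ] hub px col [79 85 83]
side lid 491.5 [0.392  0.3058] [0.1095 0.0683] 24.586612701416016 [151 108  72] box [[0.328000009059906, 0.3140000104904175], [0.35600000619888306, 0.25200000405311584], [0.4560000002384186, 0.2980000078678131], [0.42800000309944153, 0.36000001430511475]]
  handle (330, 217) 15 [326 210   8  21 138] mid@.101 [0.5418 0.1471]
  handle (384, 270) 28 [379 262  10  22 170] mid@.101 [ 0.5469 -0.0792]
  handle (393, 188) 11 [389 181   8  20 124] mid@.101 [0.7683 0.1506]
  hub@.07 [0.6537 0.0309 0.075 ] hub px col [70 72 73]
```

View pics/crop1.png

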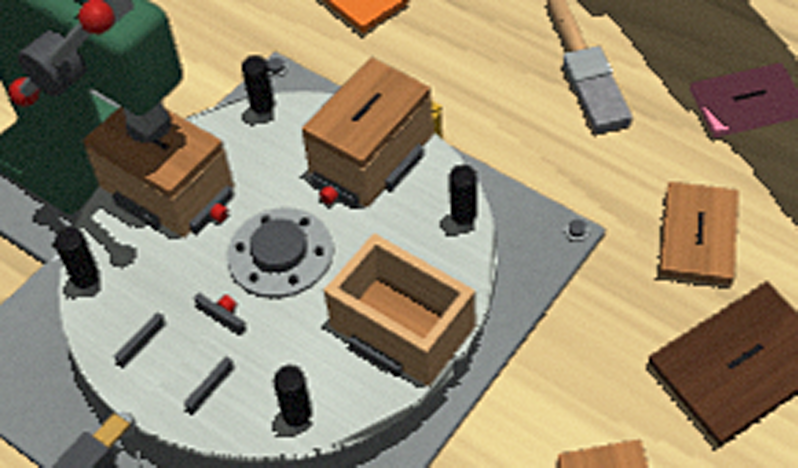

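The crop confirms the mid-brown lid at scene (395,284). It measures 100 x 66 mm, centre about (0.393, 0.307), long axis at 25°. The dark one is larger, and the others are orange, pink and red. The handle to push is at about (0.539, 0.146), and its chord to the neighbouring handles is 0.227 m (0.226 expected). The table axis is at about (0.655, 0.035), yaw about 1°.

Call:
servo_tool(motion=[[0,3,-3.5,0,3],[0,6,-7,0,6],[0,9,-10.5,0,9],[0,12,-14,0,12],[0,15,-17.5,0,15],[0,18,-21,0,18],[0,21,-24.5,0,21],[0,24,-28,0,24],[0,27,-31.5,0,26.4],[0,29.4,-34.7,0,26.4],[0,29.4,-34.7,0,26.4],[0,29.4,-34.7,0,26.4]], squeeze=40)

```text
time_s: 1.65
ee_pos: [0.5383, 0.1461, 0.4044]
eef_rot: [3.142, -0.001, 3.141]
force: [-0.1, -1.0, -0.5]
grip_width: 0.0942
grip_force: 0.0
```

```bash
python3 - <<'E'
from h import *
o=ctrl.get_obs();c=cam('wrist');save('w1',c['image']);np.savez('w1',**c)
print(o['ee_pos'],o['eef_rot'],o['time_s'],o['qpos'])
for P in [(.539,.146,.136),(.544,-.08,.136),(.655,.035,.08),(.655,.165,.121),(.525,.033,.133)]: print(P,np.round(proj(c,P)))
E
```

```text
[0.53825293 0.14605716 0.40443736] [ 3.14152220e+00 -5.45607047e-04  3.14148326e+00] 1.65 [ 1.99278996e-01  3.17366054e-01  1.49871510e+00  1.82565866e-04
  1.32603235e+00 -1.37145221e+00]
(0.539, 0.146, 0.136) [318. 256.]
(0.544, -0.08, 0.136) [  2. 263.]
(0.655, 0.035, 0.08) [200. 353.]
(0.655, 0.165, 0.121) [340. 381.]
(0.525, 0.033, 0.133) [158. 236.]
```

View pics/w1.png

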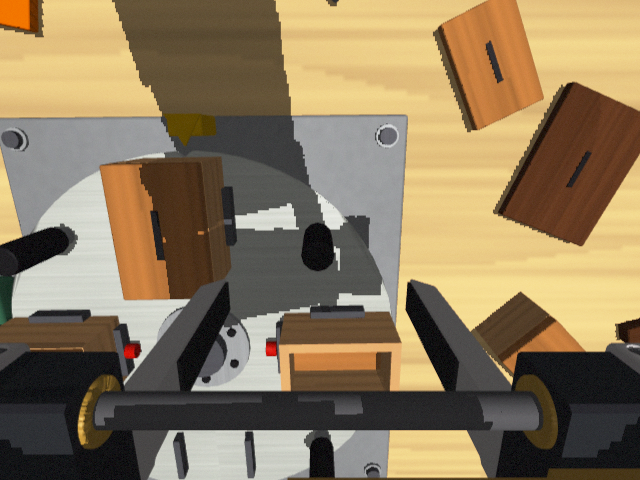

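The wrist view shows the handle's top at about (317,260), against a prediction of (318,256), so the estimate is good to about 2 mm. The lid is visible at (490,62). I'll descend and grip the handle.

Call:
servo_tool(motion=[[0,0,0,-3,0],[0,0,0,-6,0],[0,0,0,-9,0],[0,0,0,-11.3,0],[0,0,0,-11.3,0],[0.5,0,0,-11.3,0],[1,0,0,-11.3,0],[1,0,0,-11.3,0],[1,0,0,-11.3,0],[1,0,0,-11.3,0]], squeeze=30)

```text
time_s: 2.95
ee_pos: [0.5386, 0.1456, 0.2917]
eef_rot: [3.142, 0.0, 3.142]
force: [-0.7, -0.8, 0.4]
grip_width: 0.0473
grip_force: 0.0
```

Call:
servo_tool(motion=[[1,0,0,0,0],[1,0,0,0,0],[1,0,0,0,0],[1,0,0,0,0]])

```text
time_s: 3.45
ee_pos: [0.5385, 0.1459, 0.2916]
eef_rot: [3.141, 0.0, -3.141]
force: [0.9, 5.8, -0.9]
grip_width: 0.0236
grip_force: 30.0
```

```bash
python3 - <<'E'
import numpy as np
C=np.array([.655,.035]);y0=np.radians(1.1);p0=np.array([.539,.146]) 
a0=np.arctan2(*(p0-C)[::-1]);r=.16
for d in range(0,96,5):
    a=a0+np.radians(d);print(d,np.round(100*r*np.array([np.cos(a)-np.cos(a0),np.sin(a)-np.sin(a0)]),2))
E
```

```text
0 [0. 0.]
5 [-0.92 -1.05]
10 [-1.75 -2.18]
15 [-2.47 -3.37]
20 [-3.09 -4.62]
25 [-3.59 -5.92]
30 [-3.98 -7.26]
35 [-4.25 -8.63]
40 [ -4.41 -10.02]
45 [ -4.44 -11.41]
50 [ -4.34 -12.81]
55 [ -4.13 -14.19]
60 [ -3.8  -15.54]
65 [ -3.35 -16.86]
70 [ -2.79 -18.14]
75 [ -2.12 -19.37]
80 [ -1.34 -20.53]
85 [ -0.47 -21.61]
90 [  0.5  -22.62]
95 [  1.55 -23.54]
```

Call:
servo_tool(motion=[[1,-0.5,-0.5,0,0],[1,-0.9,-1.05,0,0],[1,-1.35,-1.6,0,0],[1,-1.75,-2.2,0,0],[1,-2.1,-2.8,0,0],[1,-2.5,-3.4,0,0],[1,-2.8,-4.0,0,0],[1,-3.1,-4.6,0,0],[1,-3.6,-5.9,0,0],[1,-4.0,-7.25,0,0],[1,-4.25,-8.6,0,0],[1,-4.4,-10.0,0,0],[1,-4.45,-11.4,0,0],[1,-4.45,-11.4,0,0]])

```text
time_s: 5.2
ee_pos: [0.4939, 0.031, 0.2918]
eef_rot: [-3.141, -0.0, 3.141]
force: [-2.9, -3.1, 2.9]
grip_width: 0.0238
grip_force: 30.0
```

Call:
servo_tool(motion=[[1,0.1,-1.4,0,0],[1,0.3,-2.8,0,0],[1,0.65,-4.1,0,0],[1,1.1,-5.45,0,0],[1,1.65,-6.7,0,0],[1,2.3,-7.95,0,0],[1,2.7,-8.5,0,0],[1,3.1,-9.1,0,0],[1,3.5,-9.7,0,0],[1,4.0,-10.2,0,0],[1,4.45,-10.7,0,0],[1,4.95,-11.2,0,0],[1,4.95,-11.2,0,0],[1,4.95,-11.2,0,0]])

```text
time_s: 6.95
ee_pos: [0.5439, -0.0798, 0.2919]
eef_rot: [3.141, 0.001, -3.141]
force: [2.0, 4.8, 2.7]
grip_width: 0.0237
grip_force: 30.0
```

Call:
servo_tool(motion=[[0.6,0,0,0,0],[0.3,0,0,0,0],[0,0,0,0,0],[0,0,0,0,0],[0,0,0,0,0],[0,0,0,0,0],[0,0,0,0,0],[0,0,0,0,0],[0,0,0,0,0]])

```text
time_s: 8.07
ee_pos: [0.5436, -0.0804, 0.2917]
eef_rot: [3.142, 0.0, 3.142]
force: [-0.6, 0.3, 0.1]
grip_width: 0.094
grip_force: 0.0
```

```bash
cat > m2.py <<'E'
from h import *
import sys
tag=sys.argv[1];rows=[]
for n in('scene','side'):
    c=cam(n);np.savez(n+tag,**c);rows.append(c['image'][150:390,120:460])
    g=cv2.medianBlur(c['image'],3);dark=(g.max(2)<60).astype(np.uint8);N,L,st,ce=cv2.connectedComponentsWithStats(dark)
    for i in range(1,N):
        if 80<st[i][4]<400 and 12<st[i][3]<30 and st[i][2]<18:
            print(n,st[i],onz(c,*ce[i],.101)[:2].round(4))
save('c'+tag,np.hstack([rows[0],rows[1]]),1.17)
E
python3 m2.py 1
```

```text
scene [487 234  11  14  94] [0.2037 0.4668]
scene [185 243  17  13  88] [ 0.6379 -0.1226]
scene [304 261   9  22 181] [0.5369 0.1458]
scene [166 331  14  23  86] [0.8498 0.0213]
scene [239 333  13  23 222] [0.7647 0.1485]
scene [633 341   7  16  82] [0.3144 0.8246]
scene [621 365  17  21 118] [0.3806 0.8255]
side [440 184   9  26 102] [0.8749 0.045 ]
side [326 210   8  19 126] [0.5432 0.1489]
side [377 262  11  21 184] [ 0.5456 -0.0774]
side [  0 422  11  23 136] [-2.998e-01  2.000e-04]
side [515 460  16  20 100] [ 0.4612 -0.5747]
```

View pics/c1.png

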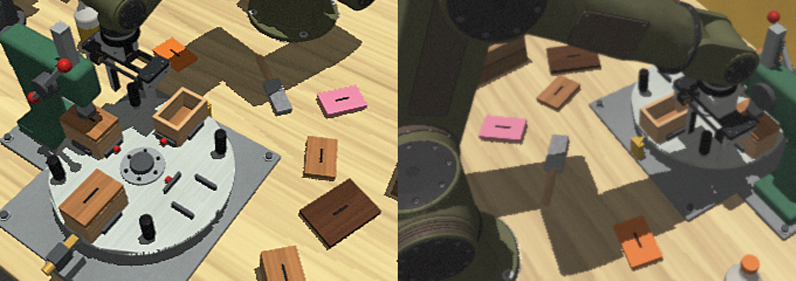

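The crop shows the open box at the pointer, the capped box under the press, and the handles within 1 mm of their detent positions (0.537, 0.146) and (0.765, 0.149). The table is indexed. Next I'll rise and go above the lid.

Call:
servo_tool(motion=[[0,0,0,3,0],[0,0,0,6,0],[0,0,0,9,0],[0,0,0,11.3,0],[0,-1.5,3.9,11.3,2.5],[0,-3,7.8,11.3,5],[0,-4.5,11.7,11.3,7.5],[0,-6,15.5,11.3,10],[0,-7.5,19.4,11.3,12.5],[0,-9,23.2,11.3,15],[0,-10.5,27,11.3,17.5],[0,-12,31,11.3,20],[0,-13.5,34.8,11.3,22.5],[0,-15.1,38.7,11.3,25],[0,-15.1,38.7,11.3,25],[0,-15.1,38.7,11.3,25]])

```text
time_s: 10.18
ee_pos: [0.3927, 0.3063, 0.4046]
eef_rot: [-3.141, -0.0, -2.706]
force: [0.7, -0.2, 0.1]
grip_width: 0.0939
grip_force: 0.0
```

```bash
cat > m3.py <<'E'
from h import *
import sys
tag,z,x,y=sys.argv[1],*map(float,sys.argv[2:5])
o=ctrl.get_obs();c=cam('wrist');np.savez(tag,**c);print(o['ee_pos'].round(4),np.degrees(o['eef_rot']).round(2),o['time_s'])
u,v=proj(c,(x,y,z));print('seed',u,v);g=cv2.medianBlur(c['image'],3);off=10
m=np.zeros((482,642),np.uint8);s=(int(u)+off,int(v)+off);print(g[s[1],s[0]])
cv2.floodFill(g.copy(),m,s,0,(30,)*3,(30,)*3,4|(255<<8)|cv2.FLOODFILL_MASK_ONLY|cv2.FLOODFILL_FIXED_RANGE)
m=cv2.morphologyEx(m[1:-1,1:-1],cv2.MORPH_OPEN,np.ones((5,5)))
ct=max(cv2.findContours(m,0,1)[0],key=cv2.contourArea)
r=cv2.minAreaRect(np.array([onz(c,*p,z)[:2] for p in ct[:,0]],np.float32));print(np.round(r[0],4),np.round(r[1],4),round(r[2],2))
im=c['image'].copy();cv2.drawContours(im,[ct],-1,(0,255,0),1);save(tag,im)
E
python3 m3.py w2 .018 .393 .307
```

```text
[0.3927 0.3063 0.4046] [-1.7999e+02 -1.0000e-02 -1.5502e+02] 10.175
seed 317.64746973724584 218.0896630859579
[73 46 26]
[0.3929 0.2472] [0.1704 0.1704] 30.39
```

View pics/w2.png

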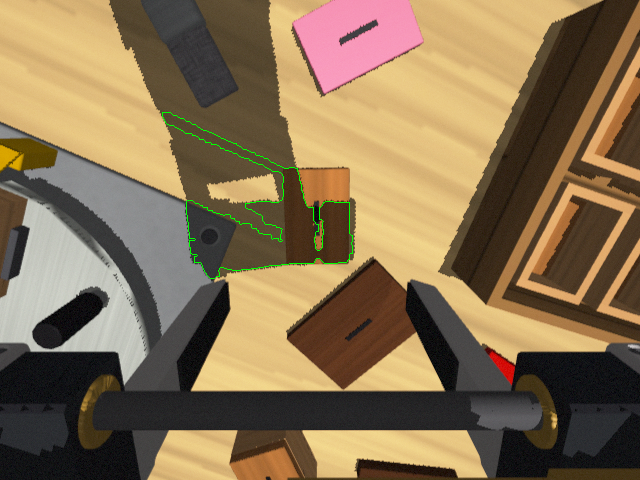

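The wrist view shows the lid at pixels (286–350, 168–263), half shadowed by the gripper and nearly upright in the image. The flood fill leaked into the shadow, so I'll use the corners directly.

```bash
python3 - <<'E'
from h import *
c=dict(np.load('w2.npz'))
W=lambda u,v,z=.018:onz(c,u,v,z)[:2]
q=np.array([W(286,168),W(349.5,168),W(350,263),W(286,263)]);print(q.round(4),q.mean(0).round(4))
for i in range(4):
    d=q[(i+1)%4]-q[i];print(np.hypot(*d).round(4),np.degrees(np.arctan2(d[1],d[0])).round(2))
g=c['image'].astype(int)
for r in(175,190,215,250): print(r,g[r,278:296].sum(1),g[r,342:360].sum(1))
for col in(305,335): print(col,g[160:176,col].sum(1),g[255:275,col].sum(1))
# slot: dark pixels within the lid
m=np.zeros(g.shape[:2],bool);m[172:258,305:333]=1
v,u=np.nonzero(m&(g.sum(2)<75));print('slot',len(u),W(u.mean(),v.mean()).round(4),u.min(),u.max(),v.min(),v.max())
E
```

```text
[[0.3605 0.2576]
 [0.3342 0.3141]
 [0.4227 0.3586]
 [0.4512 0.2972]] [0.3921 0.3069]
0.0622 114.97
0.099 26.71
0.0677 -65.05
0.099 -156.43
175 [237 234 236 230 210 140 143 154 150 130 136 135 141 125 142 149 157 143] [404 397 396 391 384 383 367 373 549 543 545 550 534 543 543 540 548 547]
190 [222 228 234 226 231 173 147 150 147 151 148 120 124 142 132 133 144 149] [405 400 389 389 379 370 374 416 561 560 558 552 545 545 546 541 536 533]
215 [214 201 207 210 198 209 166 124 144 140 145 130 146 142 139 129 127 139] [144 143 147 140 146 150 137 210 233 230 237 232 234 299 582 586 583 589]
250 [225 226 221 212 212 212 209 211 138 139 135 142 124 128 134 134 133 142] [156 151 153 137 136 144 156 210 211 211 217 246 416 539 534 544 540 545]
305 [558 546 547 546 541 534 542 497 309 278 364 391 383 392 389 395] [149 145 139 138 130 133 145 145 133 428 549 559 556 548 545 539 542 530
 525 526]
335 [564 562 564 556 551 545 549 392 251 352 393 396 397 399 392 405] [147 136 150 138 157 150 161 151 198 422 511 523 529 531 532 534 534 543
 553 556]
slot 67 [0.3892 0.3036] 314 318 206 221
```

The lid's centre is about (0.3925, 0.306), its angle about 25.5° and its size about 66 x 99 mm. The tool is already over it, and the fingers clear the base plate and big lid by at least 25 mm.

Call:
servo_tool(motion=[[0,0,0,-4,0],[0,0,0,-8,0],[0,0,0,-12,0],[0,0,0,-15,0],[0,0,0,-17,0.3],[0,0,0,-18.5,0.3],[0,0,0,-19.3,0.3],[0,0,0,-19.9,0.3],[0,0,0,-19.9,0.3],[0.2,0,0,-19.9,0.3],[1,0,0,-19.9,0.3],[1,0,0,-19.9,0.3],[1,0,0,-19.9,0.3],[1,0,0,-19.9,0.3],[1,0,0,-19.9,0.3],[1,0,0,-19.9,0.3],[1,0,0,-19.9,0.3],[1,0,0,-19.9,0.3]], squeeze=15)

```text
time_s: 12.48
ee_pos: [0.3926, 0.3067, 0.2058]
eef_rot: [3.142, 0.0, -2.7]
force: [-1.3, -0.3, 5.7]
grip_width: 0.0657
grip_force: 15.0
```

The lid is held, with a width of 65.7 mm. I'll lift it, carry it and hover over the open box, expected at (0.525, 0.0325).

Call:
servo_tool(motion=[[1,0,0,1,0],[1,0,0,3,0],[1,0,0,6,0],[1,0,0,10,0],[1,0,0,14,0],[1,0,0,17.4,0],[1,1.3,-2.7,17.4,-2.4],[1,2.6,-5.5,17.4,-4.8],[1,4,-8.2,17.4,-7.3],[1,5.3,-11,17.4,-9.7],[1,6.6,-13.7,17.4,-12.1],[1,8,-16.4,17.4,-14.5],[1,9.3,-19.2,17.4,-17],[1,10.6,-22,17.4,-19.4],[1,12,-24.7,17.4,-21.8],[1,13.2,-27.4,17.4,-24.2],[1,13.2,-27.4,15.4,-24.2],[1,13.2,-27.4,15.4,-24.2],[1,13.2,-27.4,15.4,-24.2]])

```text
time_s: 14.85
ee_pos: [0.5245, 0.0329, 0.3605]
eef_rot: [-3.142, 0.001, -3.122]
force: [0.1, 0.4, -1.0]
grip_width: 0.0657
grip_force: 15.0
```

```bash
python3 - <<'E'
from h import *
o=ctrl.get_obs();print(o['ee_pos'],o['grip_width'],o['force'])
ims=[]
for n,(x,y) in(('scene',(200,170)),('side',(290,190))):
    c=cam(n);np.savez(n+'3',**c)
    ims.append(cv2.resize(c['image'][y:y+130,x:x+130],None,fx=3.07,fy=4.0 if 0 else 3.07,interpolation=cv2.INTER_CUBIC))
b=dict(np.load('scene1.npz'))['image'][170:300,200:330];s=dict(np.load('scene1.npz'))
print(np.round(proj(s,(.525,.0325,.121))))
w=cam('wrist');np.savez('w3',**w)
top=np.hstack(ims);save('c3',np.vstack([top[:, :],np.hstack([cv2.resize(b,(266,200)),cv2.resize(w['image'],(266,200)),np.zeros((200,top.shape[1]-532,3),np.uint8)])]))
E
```

```text
[0.52453777 0.03287957 0.3604648 ] 0.06569082576836613 [ 0.14944587  0.42762874 -0.95218664]
[273. 242.]
```

View pics/c3.png

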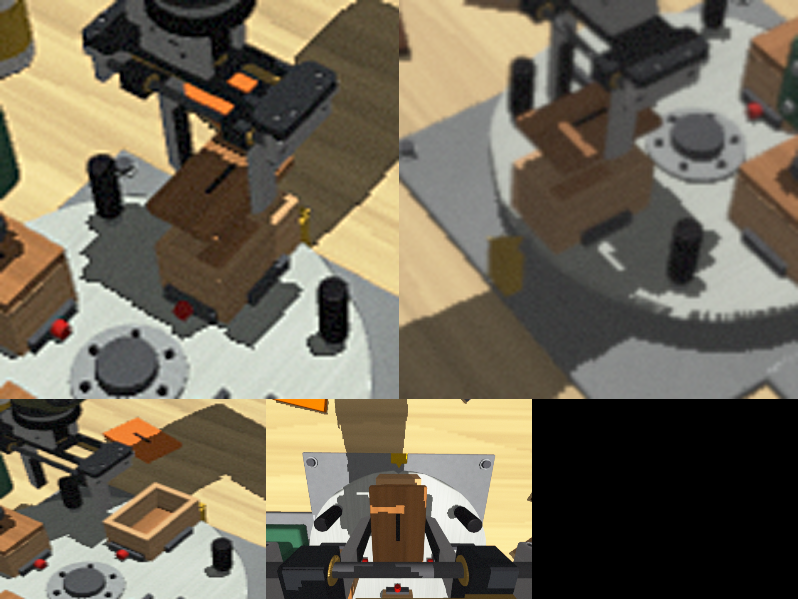

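The view shows the lid held level, about 40 mm above the open box and well aligned. I'll refine the box rim and the lid in hand numerically.

```bash
python3 - <<'E'
from h import *
def rim(f,z,ctr,name):
    c=dict(np.load(f));u,v=map(int,proj(c,(*ctr,z)));g=c['image'].astype(int)
    hsv=cv2.cvtColor(c['image'],cv2.COLOR_RGB2HSV)
    m=((hsv[...,2]>165)&(hsv[...,1]>85)&(hsv[...,0]<22)).astype(np.uint8);k=np.zeros_like(m);k[max(v-42,0):v+42,u-42:u+42]=1
    m&=k;N,L,st,_=cv2.connectedComponentsWithStats(m);i=1+np.argmax(st[1:,4])
    pts=np.argwhere(L==i)[:,::-1];h=cv2.convexHull(pts.astype(np.int32))[:,0]
    r=cv2.minAreaRect(np.array([onz(c,*p,z)[:2] for p in h],np.float32));print(name,f,st[i],np.round(r[0],4),np.round(r[1],4),round(r[2],2))
rim('scene1.npz',.121,(.525,.0325),'rim@load')
rim('side1.npz',.121,(.525,.0325),'rim@load')
rim('scene0.npz',.121,(.655,.165),'rim@left')
rim('side0.npz',.121,(.655,.165),'rim@left')
c=dict(np.load('w3.npz'));im=c['image'];zt=.3605-.1938+.006
for P in[(-.05,0),(.05,0),(0,0),(-.05,.033),(-.05,-.033)]: print(P,np.round(proj(c,(.5245+P[0],.0329+P[1],zt)),1))
g=im.astype(int).sum(2)
print(g[165:230,318]);print(g[195:212:8,240:262]);print(g[195:212:8,375:400])
print(g[262:350:3,300:340:2].min(1), [300+2*int(a) for a in g[262:350:3,300:340:2].argmin(1)])
E
```

```text
rim@load scene1.npz [250 224  48  38 471] [0.5238 0.0392] [0.101  0.0744] 0.52
rim@load side1.npz [328 230  39  28 255] [0.5191 0.0317] [0.0881 0.0635] 0.35
rim@left scene0.npz [258 285  54  43 658] [0.6518 0.1668] [0.0654 0.0993] 1.1
rim@left side0.npz [ 317  153   84   69 2615] [0.6869 0.2042] [0.3108 0.2492] 56.58
(-0.05, 0) [320.  208.6]
(0.05, 0) [316.  390.2]
(0, 0) [317.8 306.4]
(-0.05, 0.033) [391.1 209.9]
(-0.05, -0.033) [248.6 207.2]
[208 202 212 209 213 206 201 197 206 208 199 211 201 213 225 217 214 210
 213 217 222 224 210 213 210 221 236 256 233 251 246 258 246 253 255 248
 243 252 248 217 197 174 164 155 143 148 152 169 162 168 160 168 169 169
 153 166 159 164 157 172 171 163 169 164 171]
[[291 276 275 279 274 277 287 290 294 290 285 289 303 291 296 295 291 287
  280 288 280 274]
 [288 295 273 282 275 279 287 283 280 285 284 283 292 295 288 297 291 291
  297 284 287 275]
 [293 286 281 289 271 270 281 274 192 159 161 171 177 175 170 177 165 173
  172 178 150 152]]
[[732 730 723 719 724 730 721 720 722 724 729 725 722 722 722 725 730 728
  723 721 714 722 725 723 720]
 [733 727 719 721 725 725 718 723 725 730 725 722 723 724 724 726 726 727
  723 724 720 725 721 723 724]
 [179 173 182 168 164 198 342 334 333 335 339 331 558 721 727 727 724 726
  719 717 722 721 722 725 723]]
[162 172 165 169 163  30  41  22  24  27  45  28  18  37  41  37  26  40
  43  35  42  47  47  23  32  32  86 147 150 153] [338, 334, 336, 338, 336, 320, 320, 314, 314, 314, 318, 316, 320, 318, 318, 316, 318, 316, 314, 318, 316, 318, 316, 316, 318, 314, 314, 334, 334, 334]
```

```bash
python3 - <<'E'
from h import *
T=[]
for f,P in(('scene0',(.655,.165,.115)),('side0',(.655,.165,.115)),('scene3',(.5245,.0329,.167)),('side3',(.5245,.0329,.167))):
    c=dict(np.load(f+'.npz'));u,v=proj(c,P);x,y=int(u)-33,int(v)-25;print(f,x,y)
    T.append(cv2.resize(c['image'][y:y+50,x:x+66],(396,300),interpolation=cv2.INTER_CUBIC))
save('z',np.vstack([np.hstack(T[:2]),np.hstack(T[2:])]))
E
```

```text
scene0 250 282
side0 326 172
scene3 238 203
side3 317 204
```

View pics/z.png

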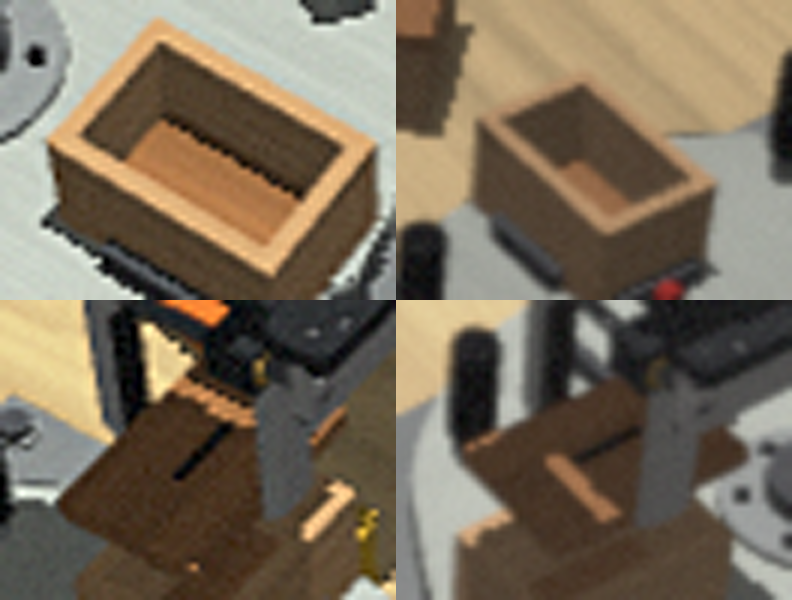

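In the enlarged tiles the rim corners are clear in both views, and the held lid's corners are visible in the lower tiles: scene left (60,497), side left (462,448) and right (748,447).

```bash
python3 - <<'E'
from h import *
O={'scene0':(250,282),'side0':(326,172),'scene3':(238,203),'side3':(317,204)}
C={f:dict(np.load(f+'.npz')) for f in O}
px=lambda f,a:(O[f][0]+(a[0]+.5)/6-.5,O[f][1]+(a[1]+.5)/6-.5)
def tri(f,a,g,b):
    (p,d),(q,e)=ray(C[f],*px(f,a)),ray(C[g],*px(g,b));s=np.linalg.lstsq(np.c_[d,-e],q-p,rcond=None)[0];A,B=p+s[0]*d,q+s[1]*e
    return (A+B)/2,np.linalg.norm(A-B)
# world labels: scene left=(+x,-y) ; side right=(+x,-y) etc
sc=dict(A=(48,143),B=(157,20),Cc=(377,145),D=(274,277)); sd=dict(left=(82,120),top=(186,75),right=(320,182),bottom=(211,235))
P={}
for f,d in(('scene0',sc),('side0',sd)):
    q={k:onz(C[f],*px(f,a),.121)[:2] for k,a in d.items()};m=np.mean(list(q.values()),0);print(f,{k:v.round(4).tolist() for k,v in q.items()},'mean',m.round(4));P[f]=q
for ks in sc:
    kd=min(P['side0'],key=lambda k:np.linalg.norm(P['side0'][k]-P['scene0'][ks]));X,e=tri('scene0',sc[ks],'side0',sd[kd]);print(ks,kd,X.round(4),'gap',e.round(4));P.setdefault('T',[]).append(X)
R_=np.mean(P['T'],0);t=np.radians(1.1);L=R_[:2]-.13*np.array([-np.sin(t),np.cos(t)])-.13*np.array([np.cos(t),np.sin(t)]);print('rim tri',R_.round(4),'-> load',L.round(4))
zt=.1727
for f,a,l in(('scene3',(60,197),'+-'),('side3',(66,148),'-+'),('side3',(352,147),'+-')): print(f,l,onz(C[f],*px(f,a),zt).round(4))
X,e=tri('scene3',(60,197),'side3',(352,147));print('lid +- corner',X.round(4),e.round(4),'expected',(.5245+.05*np.cos(t)+.033*np.sin(t)),(.0329-.033*np.cos(t)+.05*np.sin(t)))
E
```

```text
scene0 {'A': [0.6857, 0.1184], 'B': [0.6208, 0.1175], 'Cc': [0.6191, 0.2169], 'D': [0.6836, 0.2185]} mean [0.6523 0.1678]
side0 {'left': [0.6177, 0.2101], 'top': [0.6797, 0.2106], 'right': [0.6858, 0.1147], 'bottom': [0.6208, 0.1128]} mean [0.651  0.1621]
A right [0.686  0.1168 0.1196] gap 0.0026
B bottom [0.621  0.1155 0.1192] gap 0.0032
Cc left [0.6188 0.2145 0.1178] gap 0.0036
D top [0.6825 0.2159 0.1164] gap 0.0026
rim tri [0.6521 0.1657 0.1182] -> load [0.5246 0.0332]
scene3 +- [0.5748 0.0041 0.1727]
side3 -+ [0.4748 0.0632 0.1727]
side3 +- [5.751e-01 5.000e-04 1.727e-01]
lid +- corner [0.575  0.0023 0.1714] 0.0027 expected 0.5751243012052719 0.000865953619970219
```

The box at the loading position works out at about (0.5246, 0.032). The held lid's own corner checks to 1.5 mm, so the aim is within about 1 mm. I'll descend and watch the force.

Call:
servo_tool(motion=[[1,0,-0.05,-1,0],[1,0,-0.05,-2,0],[1,0,-0.05,-2.8,0],[1,0,-0.05,-3.2,0],[1,0,-0.05,-3.4,0],[1,0,-0.05,-3.5,0],[1,0,-0.05,-3.6,0],[1,0,-0.05,-3.7,0],[1,0,-0.05,-3.7,0],[1,0,-0.05,-3.7,0]])

```text
time_s: 16.25
ee_pos: [0.5246, 0.0321, 0.3227]
eef_rot: [3.142, 0.0, -3.122]
force: [-0.4, -0.4, -0.5]
grip_width: 0.0657
grip_force: 15.0
```

Call:
servo_tool(motion=[[1,0,0,-0.05,0],[1,0,0,-0.1,0],[1,0,0,-0.15,0],[1,0,0,-0.2,0],[1,0,0,-0.2,0],[1,0,0,-0.2,0]])

```text
time_s: 17.0
ee_pos: [0.5246, 0.0321, 0.3208]
eef_rot: [-3.142, 0.0, -3.122]
force: [-1.3, 0.3, 4.2]
grip_width: 0.0658
grip_force: 15.0
```

Contact comes at TCP z 0.3208, exactly the seated height, with 4 N. I'll press slightly more, then let go.

Call:
servo_tool(motion=[[1,0,0,-0.05,0],[1,0,0,-0.05,0],[0.8,0,0,-0.05,0],[0.5,0,0,-0.05,0],[0.3,0,0,0,0],[0.2,0,0,0,0],[0.1,0,0,0,0],[0,0,0,0,0],[0,0,0,0,0],[0,0,0,0,0],[0,0,0,0,0],[0,0,0,0,0]])

```text
time_s: 18.5
ee_pos: [0.5246, 0.0321, 0.3207]
eef_rot: [3.142, 0.0, -3.122]
force: [-0.3, -0.5, -0.5]
grip_width: 0.0937
grip_force: 0.0
```

Retreat up and then to the left, clear of everything.

Call:
servo_tool(motion=[[0,0,0,2,0],[0,0,0,5,0],[0,0,0,8,0],[0,0,0,10,0],[0,-2,4,10,0],[0,-4,8,10,0],[0,-6,12,10,0],[0,-8,16,10,0],[0,-10,20,10,0],[0,-12,24,10,0],[0,-14,28,10,0],[0,-16,32,10,0],[0,-16,32,10,0],[0,-16,32,10,0]])

```text
time_s: 20.25
ee_pos: [0.3647, 0.3519, 0.4206]
eef_rot: [-3.141, -0.0, -3.122]
force: [0.4, -0.1, 0.4]
grip_width: 0.0939
grip_force: 0.0
```

```bash
python3 m2.py 5; python3 - <<'E'
from h import *
T=[]
for f in('scene5','side5'):
    c=dict(np.load(f+'.npz'));u,v=proj(c,(.5246,.0325,.12));x,y=int(u)-50,int(v)-50;T.append(cv2.resize(c['image'][y:y+100,x:x+100],(396,396),interpolation=cv2.INTER_CUBIC))
save('z5',np.hstack(T));print(ctrl.get_obs()['ee_pos'])
E
```

```text
scene [34  6 14 22 81] [ 0.1044 -1.5248]
scene [233 112  13  28 156] [ 0.1998 -0.3639]
scene [229 221  12  23 190] [ 0.5394 -0.0811]
scene [304 261  10  22 187] [0.5368 0.1458]
scene [166 331  15  24  92] [0.8499 0.0223]
scene [239 333  14  24 227] [0.7647 0.1488]
scene [633 341   7  16  84] [0.3145 0.8245]
side [389 181   9  20 125] [0.7693 0.1505]
side [326 209   8  21 133] [0.5427 0.1482]
side [378 262  10  22 166] [ 0.5454 -0.0788]
side [249 265  17  29 272] [0.2806 0.0789]
[0.36501535 0.35140839 0.42067571]
```

View pics/z5.png

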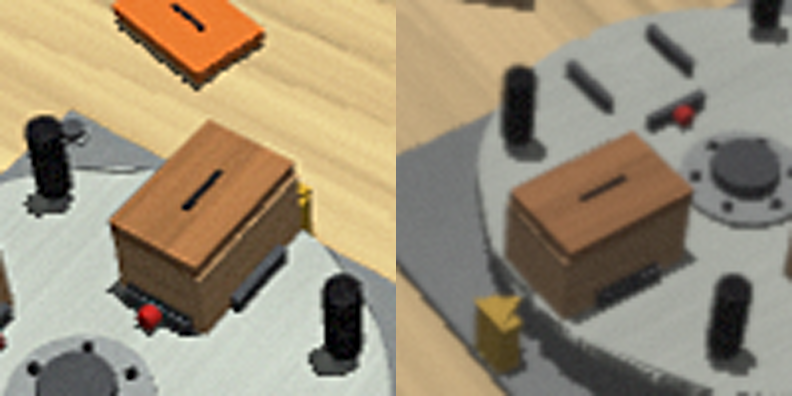

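The lid is on the box, but a faint light line shows under its -x end at scene tile (280,190) and side tile (540,235). The finished box stood in the same place at the start, so I'll compare the two, using numbers and my last picture.

```bash
python3 - <<'E'
from h import *
T=[];C={f:dict(np.load(f+'.npz')) for f in('scene0','scene5','side0','side5')}
for n in('scene','side'):
    u,v=proj(C[n+'5'],(.5246,.0325,.115));x,y=int(u)-33,int(v)-25
    T.append(np.hstack([cv2.resize(C[n+k]['image'][y:y+50,x:x+66],(396,300),interpolation=cv2.INTER_CUBIC) for k in'05']));print(n,x,y)
save('z6',np.vstack(T))
O={n:[int(a)-50 for a in proj(C[n+'5'],(.5246,.0325,.12))] for n in('scene','side')}
px=lambda n,a:(O[n][0]+(a[0]+.5)/3.96-.5,O[n][1]+(a[1]+.5)/3.96-.5)
for a,b,l in(((110,223),(296,188),'+-'),((210,121),(178,254),'--'),((297,165),(112,190),'-+'),((195,270),(237,131),'++')):
    (p,d),(q,e)=ray(C['scene5'],*px('scene',a)),ray(C['side5'],*px('side',b));s=np.linalg.lstsq(np.c_[d,-e],q-p,rcond=None)[0];print(l,((p+s[0]*d+q+s[1]*e)/2).round(4))
E
```

```text
scene 239 218
side 316 219
+- [0.5757 0.0029 0.131 ]
-- [ 0.4775 -0.0009  0.1303]
-+ [0.475  0.0664 0.1297]
++ [0.5751 0.0662 0.1304]
```

View pics/z6.png

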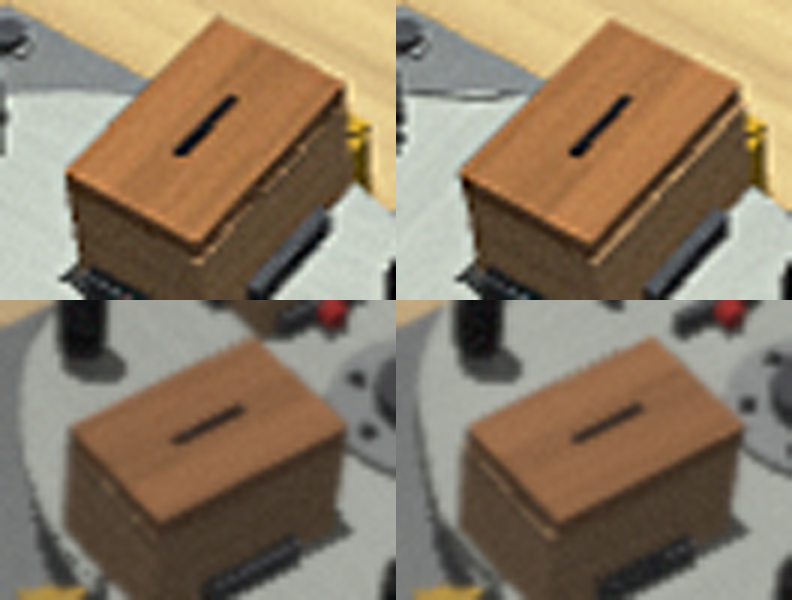

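The two views agree corner for corner to within about 1 px (roughly 1 mm). Left is the original capped box, right is the new one. All four corners triangulate to an even height (0.130–0.131 m, within calibration of 0.133), so the lid lies flat and seated and the light line is just a sliver of rim.

```bash
python3 -c "
from station import ctrl
print(ctrl.hand_in())"
```

```text
the job is handed in; nothing more can be done
None
```

The table is one position on and in its detent, the fitting lid lies flat on the open box, to within about 1 mm of square, and is let go, the arm is clear, and the job was handed in at about 20 s.

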